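Check off the picked stock in order

TASK

The order has been picked, so check it off on the bins: with a light fingertip tap, push in the white button in front of the tape rolls first, then the one in front of the glue sticks, then the one in front of the staple boxes, so that each stays down (halfway in or more is enough). Leave the hand stamps' button up. Nothing is to be picked up or shifted, neither the stock nor the desk things, and tap gently, never hard.

Things in the scene. Friction and masses are not known exactly. Their poses are not given: they have to be found in the camera images.
- tape_bin: fixed yellow bin 140 (x) x 110 (y) x 55 mm high with flat rolls of brown packing tape (92 mm across, 36 mm thick, two stacked, top at 76 mm); at its robot-side end a grey module, 50 x 70 x 36 mm high, centred 100 mm from the bin's centre along its -x, with one white button. Four such units stand in a row across the table, in any order. Origin: under the bin's centre, on the table; z up
- tape_button_top (a point): centre of the top face of this bin's button (moves with it). Round, 31 mm across; when up its top is 22 mm above the module, 58 mm above the table; it presses straight down
- tape_button (a joint): how far this button is pushed in, m: 0 up, 0.018 at its hard end stop (still 4 mm proud of the module). Resists with 3.4 N at first, 4.3 N at 0.005, 6.5 N near the stop; stays where it is left. Pushed in means beyond 0.005, still up means below 0.003. A light tap is under 20 N on button or unit; more is too hard
- glue_bin: fixed yellow bin 140 (x) x 110 (y) x 55 mm high with upright white glue sticks (27 mm across, 95 mm tall, seven of them, tops at 99 mm); at its robot-side end a grey module, 50 x 70 x 36 mm high, centred 100 mm from the bin's centre along its -x, with one white button. Four such units stand in a row across the table, in any order. Origin: under the bin's centre, on the table; z up
- glue_button_top (a point): centre of the top face of this bin's button (moves with it). Round, 31 mm across; when up its top is 22 mm above the module, 58 mm above the table; it presses straight down
- glue_button (a joint): how far this button is pushed in, m: 0 up, 0.018 at its hard end stop (still 4 mm proud of the module). Resists with 3.4 N at first, 4.3 N at 0.005, 6.5 N near the stop; stays where it is left. Pushed in means beyond 0.005, still up means below 0.003. A light tap is under 20 N on button or unit; more is too hard
- staples_bin: fixed yellow bin 140 (x) x 110 (y) x 55 mm high with small flat cardboard staple boxes (60 x 90 x 32 mm, four of them, tops at 68 mm); at its robot-side end a grey module, 50 x 70 x 36 mm high, centred 100 mm from the bin's centre along its -x, with one white button. Four such units stand in a row across the table, in any order. Origin: under the bin's centre, on the table; z up
- staples_button_top (a point): centre of the top face of this bin's button (moves with it). Round, 31 mm across; when up its top is 22 mm above the module, 58 mm above the table; it presses straight down
- staples_button (a joint): how far this button is pushed in, m: 0 up, 0.018 at its hard end stop (still 4 mm proud of the module). Resists with 3.4 N at first, 4.3 N at 0.005, 6.5 N near the stop; stays where it is left. Pushed in means beyond 0.005, still up means below 0.003. A light tap is under 20 N on button or unit; more is too hard
- stamps_bin: fixed yellow bin 140 (x) x 110 (y) x 55 mm high with wooden hand stamps (80 x 44 mm foot, turned handle, two of them, tops at 90 mm); at its robot-side end a grey module, 50 x 70 x 36 mm high, centred 100 mm from the bin's centre along its -x, with one white button. Four such units stand in a row across the table, in any order. Origin: under the bin's centre, on the table; z up
- stamps_button_top (a point): centre of the top face of this bin's button (moves with it). Round, 31 mm across; when up its top is 22 mm above the module, 58 mm above the table; it presses straight down
- stamps_button (a joint): how far this button is pushed in, m: 0 up, 0.018 at its hard end stop (still 4 mm proud of the module). Resists with 3.4 N at first, 4.3 N at 0.005, 6.5 N near the stop; stays where it is left. Pushed in means beyond 0.005, still up means below 0.003. A light tap is under 20 N on button or unit; more is too hard
- tape_roll: loose top tape roll, 92 mm across, 36 mm thick; origin under its centre; bystander, must stay put
- glue_stick: loose glue stick standing upright nearest the button in its bin, 27 mm across, 95 mm tall; origin under its foot; bystander, must stay put
- staple_box: loose upper staple box on the button side, 60 x 90 x 32 mm; origin under its centre; bystander, must stay put
- wooden_stamp: loose hand stamp standing on the button side of its bin, foot 44 x 80 mm, 86 mm tall; origin under its foot; bystander, must stay put
- eraser: loose white eraser in a blue sleeve, 45 x 19 x 13 mm, on the table beside the glue unit's module; origin under its centre; bystander, must stay put
- sharpener: loose aluminium pencil sharpener, 28 x 16 x 12 mm, on the table beside the staple unit's module; origin under its centre; bystander, must stay put
- stapler: loose black stapler, 135 x 36 x 45 mm, on the table beside one end of the row of bins; origin under its centre; bystander, must stay put
- pen_cup: loose dark steel pen cup, 72 mm across, 85 mm tall (pens to 130 mm), on the table beside one end of the row of bins; origin under its centre; bystander, must stay put

How it is judged:
By the outcome, as a careful person would: the job done as asked, in the order asked, and still so for the second after the job is handed in, with the robot touching nothing.
It also fails if it takes over 42 s, if anything falls off the work surface, if the arm or the gripper's body presses on something with over 40 N, if the wrist force passes 120 N, or if a joint passes its speed limit or range.

ROBOT

A 6-joint arm with a two-finger parallel gripper is mounted at the origin on the work surface. World frame = base frame: x ahead of the robot, y to its left, z up, the work surface at z = 0. Lengths are in m, angles in rad, forces in N, time in s.
With the tool pointing down it reaches from about 0.275 to 0.975 m from the base axis. Payload 8.4 kg.
Tool frame: the origin (TCP) lies at the very end of the fingers, on their centre line; the grasp point (between the pads) lies arm.tcp_to_grasp behind it (arm.tcp_to_grasp is the distance from the TCP to the grasp point, in m); z points along the fingers, y is the line along which they close (so a half turn about z gives the same grasp; the last joint's range is limited). The gripper opens to 92 mm and grips with 3 to 60 N. Pads are 20 mm wide; open, the fingers measure 128 mm over their backs; the gripper's body (75 mm by 189 mm) begins 69 mm behind the grasp point.
Start: joints at [-1.251, 0.353, 1.633, -0, 1.155, -0.002], TCP at [0.198, -0.593, 0.215] pointing down, gripper open.
Joint ranges: [-2.63, 2.63], [-0.92, 2.1], [0.06, 2.66], [-1.3, 4.44], [0, 2.69], [-3.02, 3.02]. Speed limits (rad/s): [2.22, 2.22, 2.79, 3.14, 3.14, 3.14].

INTERFACE

Orientations are given as a rotation vector (axis times angle).
In Python, from plant import sensors, grab_frame, arm gives the robot as it stands. The module is installed in compiled form; this text tells all that it offers.
- The arm moves only by the tool apply_moves, never from a script. Its argument "plan" is a list of rows, each a list of 7 numbers: the shift along the tool's x, y, z in mm, then the turn, a rotation vector about the tool's x, y, z in rad, then the closure, from 0 (fully open) to 1 (shut). A call has 1 to 10 rows; each row is the pose to reach, as a shift and turn from the pose commanded when the call began, along the tool's axes at that moment; what a row does not reach only later rows make up. A row lasts 1/8 s, in which the tool goes at most 62.5 mm and 10.7 degrees, less where a joint would pass 70% of its speed; a pose out of reach is approached as far as the arm can. A call with a gripper value outside its range is refused whole. The fingers move at their own pace and stop on an object; "squeeze" is the grip in N (left out, the last holds). Time passes only in rows, so rows that repeat a pose let the fingers close. It gives the time, the measured TCP pose, the force, the opening and the grip force at its end, in the units of the state.
- sensors.observe(): the state, without advancing time (a new reading comes with each control period).
- grab_frame(name): name is "side" or "top"; returns a dict with "pixels" (384x512x3 uint8, red, green, blue), "camera_matrix" (3x3 intrinsics, pixels), "rvec" (rotation vector, rad) and "tvec" (3), from world to camera coordinates, as OpenCV has them. Camera axes: x right, y down, z forward; pixel columns grow to the right and rows downward; lengths in m; the calibration is good to about 2 mm. A picture is of the moment at which its call begins. There is no depth.
- arm.sign_off(): hands the job in; it is judged then, once.
The state is a dict: "clock": time; "q": joint angles; "joint_vel": joint speeds; "joint_efforts": joint torques, N m; "tool_pos": TCP position; "eef_rot": TCP orientation; "contact_force": force on the tool from outside, world axes, zero at the start; "moment": the same for the moment, N m; "opening": opening from 0.0 (shut) to 1.0 (fully open); "grip_force": force on a finger pad.
Only numpy, scipy, OpenCV 4.12 (cv2) and the standard library are available. Lean on these libraries where they do the work, as an engineer would, in place of code of your own. Each camera call takes 0.05 s, during which the arm holds its last target. There are 200 camera calls.

## Working session

There is one attempt and no reset: what is moved stays moved. The work goes in short steps, Python scripts to look and compute and a tool call to move; the robot and the scene stay as the last step left them, time stands still between calls to the robot, and variables do not carry over. Pictures are saved under pics/ and viewed, at most 10 in all, crops included, and the job is handed in when it is done.

Besides the shell and the picture viewer there is one more tool, called after "Request:" in YAML: its name, and indented under it one key for each argument. apply_moves: Moves the arm, as the interface text tells. Its arguments: {"type":"object","properties":{"plan":{"type":"array"},"squeeze":{"type":"number"}},"required":["plan"]}

```bash
mkdir -p pics
python3 - <<'E'
from plant import sensors, grab_frame, arm
import cv2
for n in("top","side"):
    f=grab_frame(n); cv2.imwrite(f"pics/{n}0.png",cv2.resize(f["pixels"][:,:,::-1],(800,600),interpolation=cv2.INTER_CUBIC))
    print(n,f["camera_matrix"],f["rvec"],f["tvec"])
print(sensors.observe(),arm.tcp_to_grasp)
E
```

```text
top [[406.32700987   0.         249.75610443]
 [  0.         406.32700987 189.11678154]
 [  0.           0.           1.        ]] [ 2.17687508 -2.15134972  0.1251814 ] [-0.0124224   0.54294789  1.20333718]
side [[354.8339838    0.         245.46234457]
 [  0.         354.8339838  192.12495329]
 [  0.           0.           1.        ]] [ 0.61030167 -2.54338696  1.27415706] [0.48658652 0.17750877 0.76897898]
{'clock': 0.1, 'q': array([-1.25141308e+00,  3.53591456e-01,  1.63401908e+00, -6.15052514e-06,
        1.15517025e+00, -2.40084421e-03]), 'joint_vel': array([ 0.00050385, -0.00219722, -0.00065602, -0.00034571, -0.00089307,
        0.00122369]), 'joint_efforts': array([ 6.24853760e-05, -5.94904053e+01, -3.34930909e+01,  6.98288181e-02,
        1.84683729e-02, -4.90816637e-05]), 'tool_pos': array([ 0.19752995, -0.59252852,  0.21394831]), 'eef_rot': array([-3.09986041e+00, -5.03095400e-01,  3.03170345e-04]), 'contact_force': array([-0.33285734,  0.24779381,  0.71900776]), 'moment': array([-0.02517289,  0.02305646, -0.03584794]), 'grip_force': 0.0, 'opening': 0.9996144721562225} 0.0187
```

View pics/top0.png

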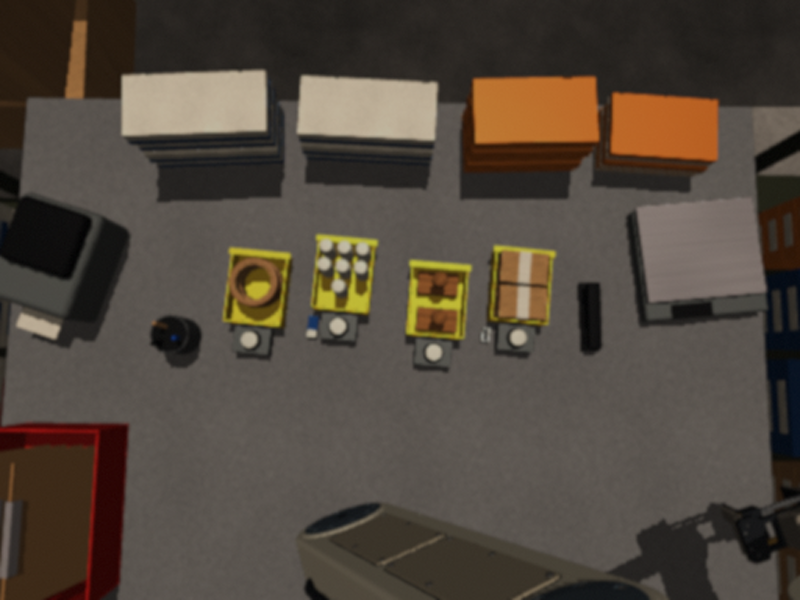

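View pics/side0.png

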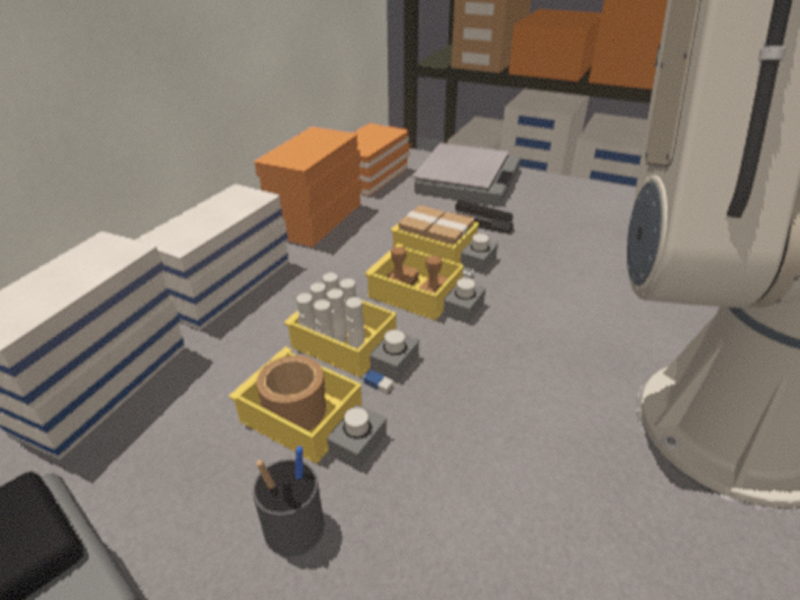

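The top view shows the row from left to right as tape (button at 249,340), glue (338,327), stamps (433,352) and staples (518,338). The side view shows these buttons at (357,420), (395,342), (466,288) and (481,241).

```bash
cat > h.py <<'E'
import numpy as np, cv2
from plant import sensors, grab_frame, arm
N=["tape","glue","stamps","staples"]
def ray(f,uv):
    R=cv2.Rodrigues(np.array(f["rvec"]))[0]; t=np.array(f["tvec"]).ravel()
    d=R.T@np.linalg.inv(f["camera_matrix"])@[*uv,1]; return -R.T@t,d
def onz(f,uv,z):
    c,d=ray(f,uv); return c+d*(z-c[2])/d[2]
def cen(img,u,v,r=8):
    u0,v0=int(round(u)),int(round(v)); p=img[v0-r:v0+r+1,u0-r:u0+r+1].astype(float).min(2)
    m=(p>0.62*p.max()).astype(np.uint8); n,l,s,c=cv2.connectedComponentsWithStats(m)
    k=l[r,r]; return c[k][0]+u0-r,c[k][1]+v0-r,s[k][4]
E
python3 - <<'E'
from h import *
P={"top":[(249,340),(338,327),(433,352),(518,338)],"side":[(357,415),(395,338),(466,285),(481,238)]}
for n in P:
    f=grab_frame(n)
    for k,(u,v) in zip(N,P[n]):
        a,b,s=cen(f["pixels"],u/1.5625,v/1.5625)
        print(n,k,round(a*1.5625),round(b*1.5625),s,onz(f,(a,b),.058).round(4),onz(f,(u/1.5625-.2,v/1.5625-.2),.058).round(4))
E
```

```text
top tape 248 339 91 [0.455  0.2611 0.058 ] [0.453  0.2598 0.058 ]
top glue 337 325 87 [0.4823 0.0942 0.058 ] [0.4795 0.0926 0.058 ]
top stamps 433 351 89 [ 0.4352 -0.0883  0.058 ] [ 0.4345 -0.0871  0.058 ]
top staples 518 337 89 [ 0.4647 -0.2483  0.058 ] [ 0.4627 -0.2475  0.058 ]
side tape 357 415 194 [0.4523 0.2572 0.058 ] [0.4533 0.2569 0.058 ]
side glue 397 335 158 [0.4776 0.088  0.058 ] [0.4782 0.0961 0.058 ]
side stamps 469 281 134 [ 0.4304 -0.0963  0.058 ] [ 0.4314 -0.0844  0.058 ]
side staples 484 237 110 [ 0.4574 -0.2536  0.058 ] [ 0.4624 -0.2482  0.058 ]
```

Request:
apply_moves:
  plan:
    - [30,-42,0,0,0,0.06,1]
    - [70,-99,0,0,0,0.16,1]
    - [110,-156,0,0,0,0.26,1]
    - [145,-206,0,0,0,0.322,1]
    - [180,-255,0,0,0,0.322,1]
    - [215,-305,0,0,0,0.322,1]
    - [250,-355,0,0,0,0.322,1]
    - [285,-404,0,0,0,0.322,1]
    - [310,-440,0,0,0,0.322,1]
    - [320,-454,0,0,0,0.322,1]
  squeeze: 5

```text
clock: 1.45
tool_pos: [0.358, -0.0587, 0.2147]
eef_rot: [-3.141, -0.004, -0.001]
contact_force: [-0.1, 0.5, 0.0]
opening: 0.006
grip_force: 0.0
```

Request:
apply_moves:
  plan:
    - [10,-35,0,0,0,0,1]
    - [26,-87,0,0,0,0,1]
    - [43,-142,0,0,0,0,1]
    - [59,-197,0,0,0,0,1]
    - [75,-252,0,0,0,0,1]
    - [90,-300,0,0,0,0,1]
    - [96,-319,20,0,0,0,1]
    - [96,-319,65,0,0,0,1]
    - [96,-319,110,0,0,0,1]
    - [96,-319,125,0,0,0,1]

```text
clock: 2.7
tool_pos: [0.4521, 0.2572, 0.0873]
eef_rot: [3.14, -0.0, -0.006]
contact_force: [0.5, -0.4, 0.2]
opening: 0.005
grip_force: 0.0
```

Run:
```python
from h import *
print(sensors.observe()["tool_pos"],sensors.observe()["contact_force"])
f=grab_frame("side"); cv2.imwrite("pics/s1.png",cv2.resize(f["pixels"][150:300,150:350,::-1],(800,600),interpolation=cv2.INTER_CUBIC))
```

```text
[0.45210152 0.25715396 0.08731718] [ 0.48494628 -0.40441324  0.23814887]
```

View pics/s1.png

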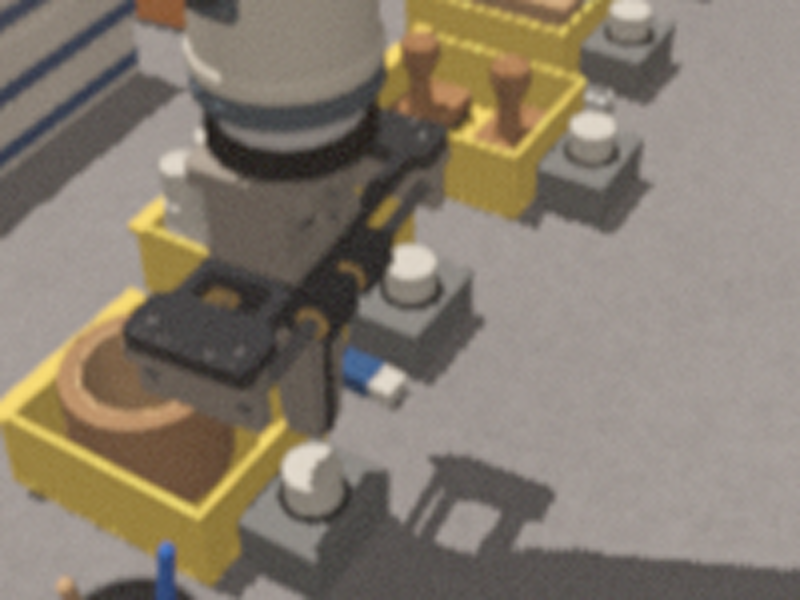

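The fingertip hangs about 30 mm above the tape button and is centred on it (finger tip at 318,432 in the crop, button top at 312,465). I'll press slowly.

Request:
apply_moves:
  plan:
    - [1,-1,12,0,0,0,1]
    - [1,-1,22,0,0,0,1]
    - [1,-1,26,0,0,0,1]
    - [1,-1,29,0,0,0,1]
    - [1,-1,32,0,0,0,1]
    - [1,-1,35,0,0,0,1]
    - [1,-1,38,0,0,0,1]
    - [1,-1,40,0,0,0,1]
    - [1,-1,41,0,0,0,1]
    - [1,-1,41,0,0,0,1]

```text
clock: 4.0
tool_pos: [0.4549, 0.2591, 0.0486]
eef_rot: [-3.141, 0.0, -0.001]
contact_force: [1.4, 0.2, 2.4]
opening: 0.002
grip_force: 1.0
```

Request:
apply_moves:
  plan:
    - [0,0,2,0,0,0,1]
    - [0,0,3,0,0,0,1]
    - [0,0,4,0,0,0,1]
    - [0,0,4,0,0,0,1]

```text
clock: 4.5
tool_pos: [0.455, 0.2591, 0.0446]
eef_rot: [-3.141, 0.0, -0.001]
contact_force: [1.1, -0.2, 3.7]
opening: 0.005
grip_force: 1.9
```

Request:
apply_moves:
  plan:
    - [0,0,-10,0,0,0,1]
    - [0,0,-50,0,0,0,1]
    - [0,0,-95,0,0,0,1]
    - [3,25,-105,0,0,0,1]
    - [12,75,-105,0,0,0,1]
    - [20,125,-105,0,0,0,1]
    - [25,158,-105,0,0,0,1]
    - [25,166,-95,0,0,0,1]
    - [25,166,-60,0,0,0,1]
    - [25,166,-42,0,0,0,1]

```text
clock: 5.75
tool_pos: [0.4784, 0.0933, 0.0849]
eef_rot: [3.142, -0.001, -0.003]
contact_force: [0.9, 0.1, 0.4]
opening: 0.006
grip_force: 0.0
```

Run:
```python
from h import *
f=grab_frame("side"); cv2.imwrite("pics/s2.png",cv2.resize(f["pixels"][150:300,150:350,::-1],(800,600),interpolation=cv2.INTER_CUBIC))
s=sensors.observe();print(s["tool_pos"],s["contact_force"])
```

```text
[0.47734265 0.09324007 0.08328835] [-0.19467844 -0.07924381 -1.69738161]
```

View pics/s2.png

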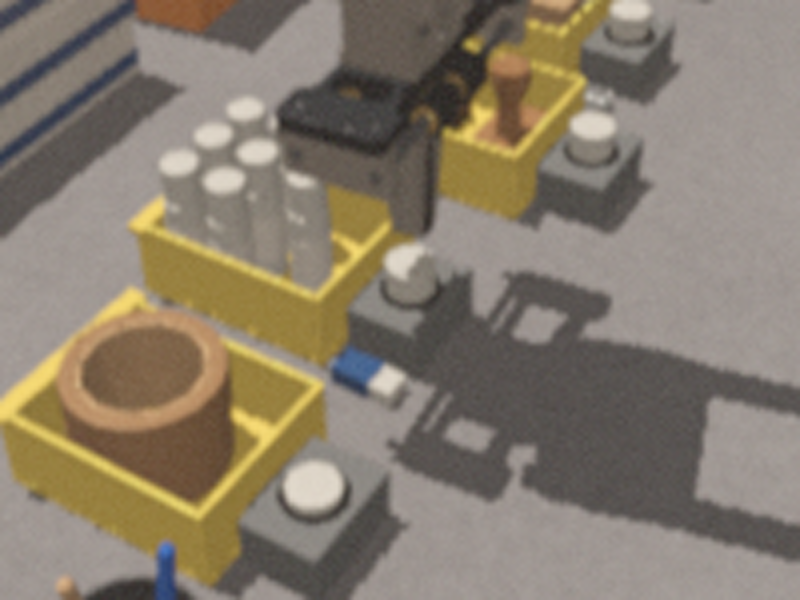

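The tape button at (313,488) is well down, and the finger is over the glue button (tip 412,232, button 410,262). Pressing it next.

Request:
apply_moves:
  plan:
    - [0,0,10,0,0,0,1]
    - [0,0,20,0,0,0,1]
    - [0,0,24,0,0,0,1]
    - [0,0,27,0,0,0,1]
    - [0,0,30,0,0,0,1]
    - [0,0,33,0,0,0,1]
    - [0,0,36,0,0,0,1]
    - [0,0,39,0,0,0,1]
    - [0,0,41,0,0,0,1]
    - [0,0,42,0,0,0,1]

```text
clock: 7.05
tool_pos: [0.4799, 0.093, 0.0446]
eef_rot: [-3.141, 0.0, -0.001]
contact_force: [-0.4, 0.5, 6.2]
opening: 0.008
grip_force: 2.9
```

Request:
apply_moves:
  plan:
    - [0,0,-10,0,0,0,1]
    - [0,0,-50,0,0,0,1]
    - [0,0,-100,0,0,0,1]
    - [-2,25,-120,0,0,0,1]
    - [-4,75,-120,0,0,0,1]
    - [-7,130,-120,0,0,0,1]
    - [-10,185,-120,0,0,0,1]
    - [-13,240,-120,0,0,0,1]
    - [-15,295,-120,0,0,0,1]
    - [-17,330,-120,0,0,0,1]

```text
clock: 8.3
tool_pos: [0.4623, -0.2395, 0.1651]
eef_rot: [3.141, -0.003, 0.001]
contact_force: [-0.4, 0.2, 0.4]
opening: 0.005
grip_force: 0.0
```

Request:
apply_moves:
  plan:
    - [0,11,0,0,0,0,1]
    - [0,11,30,0,0,0,1]
    - [0,11,65,0,0,0,1]
    - [0,11,78,0,0,0,1]
    - [0,11,78,0,0,0,1]

```text
clock: 8.93
tool_pos: [0.4624, -0.2473, 0.0863]
eef_rot: [-3.141, -0.001, 0.002]
contact_force: [-0.4, 0.8, 0.3]
opening: 0.006
grip_force: 0.0
```

Run:
```python
from h import *
f=grab_frame("side"); cv2.imwrite("pics/s3.png",cv2.resize(f["pixels"][110:260,190:390,::-1],(800,600),interpolation=cv2.INTER_CUBIC))
s=sensors.observe();print(s["tool_pos"],s["contact_force"])
```

```text
[ 0.46298078 -0.24771207  0.08711069] [ 0.11503319  0.51448663 -0.32033739]
```

View pics/s3.png

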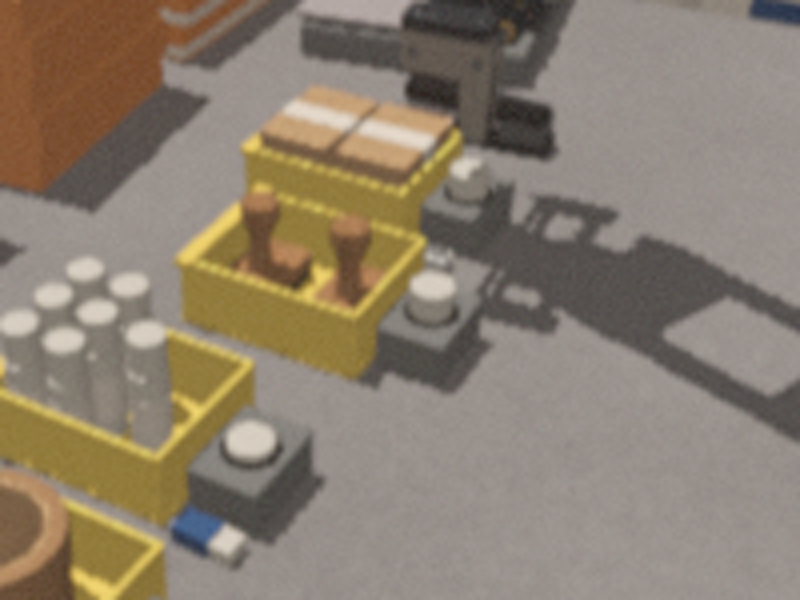

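The glue button at (250,442) is down and the stamps button at (433,295) is still up. The finger (tip 475,140) is over the staples button (468,170).

Request:
apply_moves:
  plan:
    - [0,0,10,0,0,0,1]
    - [0,0,20,0,0,0,1]
    - [0,0,24,0,0,0,1]
    - [0,0,27,0,0,0,1]
    - [0,0,30,0,0,0,1]
    - [0,0,33,0,0,0,1]
    - [0,0,36,0,0,0,1]
    - [0,0,39,0,0,0,1]
    - [0,0,41,0,0,0,1]
    - [0,0,42,0,0,0,1]

```text
clock: 10.22
tool_pos: [0.4627, -0.2481, 0.0446]
eef_rot: [3.142, -0.0, 0.0]
contact_force: [-1.5, 1.4, 5.6]
opening: 0.002
grip_force: 2.9
```

Request:
apply_moves:
  plan:
    - [0,0,-10,0,0,0,1]
    - [0,0,-50,0,0,0,1]
    - [0,0,-100,0,0,0,1]
    - [-5,0,-130,0,0,0,1]
    - [-25,0,-150,0,0,0,1]
    - [-60,0,-150,0,0,0,1]
    - [-80,0,-150,0,0,0,1]
    - [-80,0,-150,0,0,0,1]
    - [-80,0,-150,0,0,0,1]

```text
clock: 11.35
tool_pos: [0.3835, -0.2483, 0.1947]
eef_rot: [3.141, -0.001, 0.001]
contact_force: [0.9, 0.4, 0.5]
opening: 0.002
grip_force: 0.0
```

Run:
```python
from h import *
f=grab_frame("side"); cv2.imwrite("pics/s4.png",cv2.resize(f["pixels"][110:335,130:430,::-1],(800,600),interpolation=cv2.INTER_CUBIC))
s=sensors.observe();print(s["tool_pos"],s["contact_force"])
```

```text
[ 0.38357198 -0.24825712  0.19461277] [ 0.81728386 -0.42412688  0.16674162]
```

View pics/s4.png

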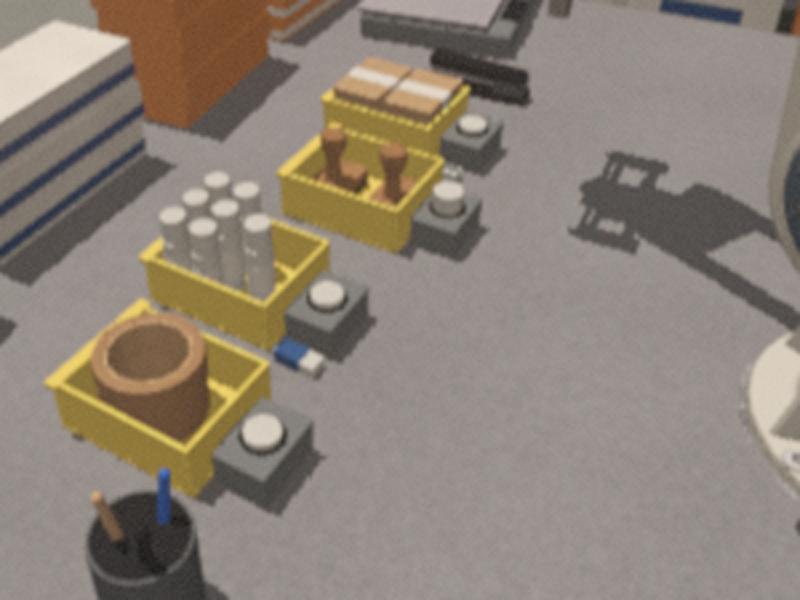

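The tape (262,432), glue (327,294) and staples (472,125) buttons are down, and the stamps button (448,195) is up. Nothing has moved.

```bash
python3 -c "
from plant import arm
print(arm.sign_off())"
```

```text
the job is handed in; nothing more can be done
None
```

I tapped the tape, glue and staples buttons down gently in that order and handed the job in; the last picture shows all three down, the stamps button still up and nothing visibly shifted.

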